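Tongs transfer of a porcelain boat onto a tripod

ROBOT

A 6-joint arm with a two-finger parallel gripper is mounted at the origin on the work surface. World frame = base frame: x ahead of the robot, y to its left, z up, the work surface at z = 0. Lengths are in m, angles in rad, forces in N, time in s.
With the tool pointing down it reaches from about 0.325 to 0.85 m from the base axis. Payload 15.5 kg.
Tool frame: the origin (TCP) lies midway between the tips of the shut fingers; the grasp point (between the pads) lies robot.grip_point_offset behind it (robot.grip_point_offset is the distance from the TCP to the grasp point, in m); z points along the fingers, y is the direction in which the jaws open and shut (so a half turn about z gives the same grasp; the last joint's range is limited). The gripper opens to 91 mm and grips with 3 to 60 N. Pads are 32 mm wide; open, the fingers measure 118 mm over their backs; the gripper's body (76 mm by 178 mm) begins 60 mm behind the grasp point.
Start: joints at [1.159, 0.494, 1.345, -0, 1.302, -0.096], TCP at [0.195, 0.594, 0.214] pointing down, gripper open.
Joint ranges: [-2.91, 2.91], [-0.82, 2.16], [0.22, 2.67], [-1.22, 4.37], [0.12, 2.79], [-3.08, 3.08]. Speed limits (rad/s): [1.89, 1.89, 2.57, 3.01, 3.01, 3.01].

INTERFACE

Orientations are given as a 3x3 rotation matrix whose columns are the frame's x, y, z axes.
In Python, from rig import robot gives the robot as it stands.
- The arm moves only by the tool jog_arm, never from a script. Its argument "targets" is a list of rows, each an object of numbers: "tx", "ty", "tz": the shift along the tool's x, y, z in cm; "spin": the turn about the tool's z in rad; "hand": the gripper command: -1 is shut, 1 is fully open, values between are in proportion. A call has exactly 10 rows; each row is the pose to reach, as a shift and turn from the pose commanded when the call began, along the tool's axes at that moment; what a row does not reach only later rows make up. A row lasts 1/10 s, in which the tool goes at most 50 mm and 8.59 degrees, less where a joint would pass 70% of its speed; a pose out of reach is approached as far as the arm can. A call with a gripper value outside its range is refused whole. The fingers move at their own pace and stop on an object; the grip force is fixed at half the most. Time passes only in rows, so rows that repeat a pose let the fingers close, or fill a call up. It gives the time, the measured TCP pose, the force and the opening at its end, in the units of the state.
- robot.get_state(): the state, without advancing time (a new reading comes with each control period).
- robot.camera(name): name is "scene" or "side" or "wrist"; returns the picture (400x640x3 uint8, red, green, blue); there is no depth.
- robot.camera_params(name): a dict with "camera_matrix" (3x3 intrinsics, pixels), "rvec" (rotation vector, rad) and "tvec" (3), from world to camera coordinates, as OpenCV has them; the wrist camera has in their place "hand_eye" (4x4, takes a point from camera to tool coordinates, whose origin is the TCP and whose axes are the flange's). Camera axes: x right, y down, z forward; pixel columns grow to the right and rows downward; lengths in m; the calibration is good to about 2 mm. A picture is of the moment at which its call begins: read the wrist's pose just before it. camera_params takes no time and is no camera call.
- robot.close_job(): hands the job in, once; it reports no verdict.
The state is a dict: "clock": time; "q": joint angles; "joint_velocities": joint speeds; "joint_efforts": joint torques, N m; "position": TCP position; "eef_rot": TCP orientation; "force": force on the tool from outside, world axes, zero at the start; "moment": the same for the moment, N m; "opening": finger opening in m.
Only numpy, scipy, OpenCV 4.12 (cv2) and the standard library are available. Lean on these libraries where they do the work, as an engineer would, in place of code of your own. Each camera call takes 0.05 s, during which the arm holds its last target. There are 200 camera calls.

TASK

Take the tongs from their stand and with them lift the blue boat off the grey tile and set it down gently on top of the tripod, lying centred along the two rods. Then put the tongs back upright in the pocket of their stand. Never touch the blue boat with the gripper itself, and leave the other boats and everything else on the bench where they are.

Things in the scene. Friction and masses are not known exactly. Their poses are not given: they have to be found in the camera images.
- tongs: steel spring tongs, orange grip plates, black rubber jaws, standing tips down in their stand; 128 mm tall, 0.11 kg. Origin: midway between the jaw tips, level with their lower ends; z up along the tongs, y the line along which the jaws close; a half turn about z makes no difference. The two arms swing on pivots 120 mm above the tips and always move alike; a spring holds them open
- tongs_grip (a point): midway between the orange grip plates, 85 mm above the jaw tips (top of tongs 43 mm above here); axes as the tongs. Plates 30 mm tall, 24 mm wide, facing out along y. Squeezing them closes the jaws: 45 mm over the plates = free; 43 mm = jaws 40 mm apart, about 10 N of spring, enough to carry the tongs; 39 mm = jaws 26 mm apart, about 15 N
- tongs_jaws (a point): midway between the jaws, 9 mm above the tips; axes as the tongs. Jaws 16 mm wide along x, 4 mm thick, 18 mm tall, flat inside, parallel when 26 mm apart; left free 47 mm apart inside, about 57 mm outside. Beyond the spring each newton on the plates gives 0.3 N at the jaws: a 40 N grip holds a boat firmly. Let the plates out to 43 mm to free the boat while keeping the tongs
- stand: white base plate 90 x 110 x 8 mm carrying a green upright rectangular pocket, open above, in which the tongs stand; fixed. Origin: centre of the underside; the pocket is long along y
- stand_in (a point): centre of the pocket's inner floor, 13 mm above the table; the pocket is 26 mm (x) by 66 mm (y) inside, walls 5 mm, rim 45 mm above this floor. Axes as the stand
- tile: flat grey drying tile, 130 (x) x 250 (y) x 10 mm, fixed; three boats lie on it side by side about 75 mm apart. Origin: centre of the underside; its top is 10 mm above the table
- boat_blue: the blue glazed boat to be moved: open trough 80 mm long, 26 mm wide with parallel upright long sides, 20 mm high, flat underside 70 x 26 mm, about 0.06 kg; a tab 12 mm wide sticks out 12 mm at the top of its +x end. Origin: centre of the underside; x along its length, z up. It lies across the tile's 130 mm width
- boat_white: the white boat, to be left alone, same shape as the blue one. Origin: centre of the underside
- boat_brown: the brown boat, to be left alone, same shape as the blue one. Origin: centre of the underside
- tripod: steel laboratory tripod, fixed, with an unlit spirit burner under it: a ring 110 mm across on three splayed legs (feet 75 mm from the axis), with two parallel dark steel rods lying across the ring. Origin: centre, at table level
- tripod_top (a point): point midway between the two rods, at the level of their top edges, 139 mm above the table. The rods are 8 mm thick and 130 mm long, run along this frame's x at y = +9 and -9 mm, and stand 8 mm proud of the ring; a boat rests along both. z up
- bottle: amber jar with black cap, 56 mm across, 120 mm tall, a bystander. Origin: centre of the underside
- beaker: glass beaker, 70 mm across, 90 mm tall, a bystander. Origin: centre of the underside
- dish: shallow white dish, 90 mm across, 22 mm high, a bystander. Origin: centre of the underside
- spatula: steel sample spoon 170 mm long, lying flat, a bystander. Origin: on its underside
- flask: green glass flask, 96 mm across, 142 mm tall, a bystander. Origin: centre of the underside
Things that resemble listed ones, but are neither listed nor needed, are in the scene too. Leave any red look-alike of the tongs alone. Leave any red look-alike of the stand alone.

How it is judged:
By the outcome, as a careful person would: the job done as asked, in the order asked, and still so for the second after the job is handed in, with the robot touching nothing.
It also fails if it takes over 64 s, if anything falls off the work surface, if the arm or the gripper's body presses on something with over 40 N, if the wrist force passes 120 N, or if a joint passes its speed limit or range.

## Working session

There is one attempt and no reset: what is moved stays moved. The work goes in short steps, Python scripts to look and compute and a tool call to move; the robot and the scene stay as the last step left them, time stands still between calls to the robot, and variables do not carry over. Pictures are saved under pics/ and viewed, about 8 in all and at most 12, crops included, and the job is handed in when it is done.

Besides the shell and the picture viewer there is one more tool, called in YAML: its name, and indented under it one key for each argument. jog_arm: Moves the arm, as the interface text tells. Its arguments: {"type":"object","properties":{"targets":{"type":"array"}},"required":["targets"]}

```bash
mkdir -p pics; ls; python3 - <<'E'
from rig import robot
import cv2, numpy as np
s=robot.get_state(); print({k:np.round(v,3).tolist() for k,v in s.items()}); print(robot.grip_point_offset)
for n in("scene","side","wrist"):
    im=robot.camera(n); cv2.imwrite(f"pics/{n}0.png",im[:,:,::-1]); print(n,{k:np.round(v,4).tolist() for k,v in robot.camera_params(n).items()})
E
```

```text
pics
{'clock': 0.0, 'q': [1.159, 0.494, 1.346, 0.0, 1.303, -0.096], 'joint_velocities': [-0.002, 0.003, 0.0, -0.001, -0.001, -0.0], 'joint_efforts': [0.002, -87.882, -38.186, 0.071, 0.053, -0.0], 'position': [0.195, 0.594, 0.213], 'eef_rot': [[-0.95, 0.311, -0.001], [0.311, 0.95, -0.001], [0.0, -0.001, -1.0]], 'force': [-0.014, -0.358, 1.009], 'moment': [-0.014, -0.001, -0.026], 'opening': 0.091}
0.0188
scene {'camera_matrix': [[393.3138, 0.0, 320.7792], [0.0, 393.3138, 197.3792], [0.0, 0.0, 1.0]], 'rvec': [1.9545, 1.174, -0.5954], 'tvec': [-0.2895, -0.2062, 1.4671]}
side {'camera_matrix': [[500.4379, 0.0, 320.5014], [0.0, 500.4379, 193.0859], [0.0, 0.0, 1.0]], 'rvec': [0.2326, 2.6756, -1.4388], 'tvec': [0.5465, 0.0232, 1.676]}
wrist {'camera_matrix': [[317.7237, 0.0, 321.8081], [0.0, 317.7237, 200.7053], [0.0, 0.0, 1.0]], 'hand_eye': [[-0.0013, -0.9554, -0.2952, 0.0841], [1.0, -0.0012, -0.0005, 0.0004], [0.0001, -0.2952, 0.9554, -0.1703], [0.0, 0.0, 0.0, 1.0]]}
```

View pics/scene0.png

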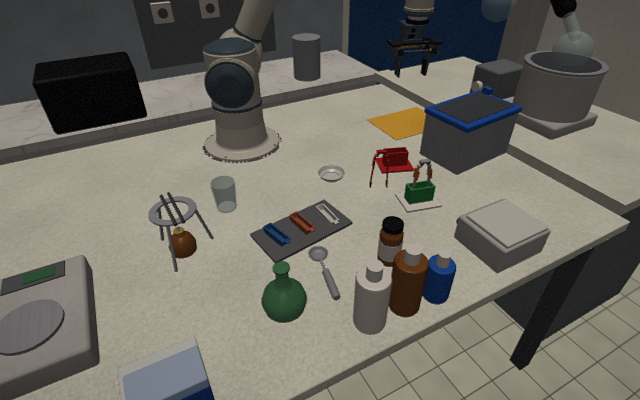

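View pics/side0.png

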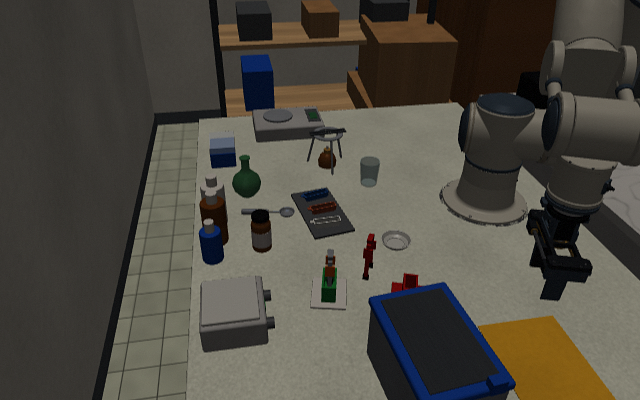

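The scene view shows the orange tongs in the green stand at (421,190), the tile at (300,228) with blue boat at (276,234), and the tripod ring at (172,210). The red look-alikes are at (390,160). In the side view the stand is at (329,285), blue boat (315,195) and tripod (327,133).

```bash
cat > h.py <<'E'
import numpy as np, cv2
from rig import robot
P={n:robot.camera_params(n) for n in("scene","side","wrist")}
def ext(n,s=None):
    if n!="wrist":
        p=P[n]; return cv2.Rodrigues(np.array(p["rvec"],float))[0],np.array(p["tvec"],float).reshape(3)
    T=np.eye(4);T[:3,:3]=s["eef_rot"];T[:3,3]=s["position"]
    M=np.linalg.inv(T@np.array(P[n]["hand_eye"])); return M[:3,:3],M[:3,3]
def ray(n,uv,s=None):
    R,t=ext(n,s);K=np.array(P[n]["camera_matrix"]);d=R.T@np.linalg.inv(K)@[uv[0],uv[1],1];return -R.T@t,d/np.linalg.norm(d)
def onz(n,uv,z,s=None):
    o,d=ray(n,uv,s);return o+d*(z-o[2])/d[2]
def tri(*rays):
    A=sum(np.eye(3)-np.outer(d,d) for o,d in rays);b=sum((np.eye(3)-np.outer(d,d))@o for o,d in rays)
    x=np.linalg.solve(A,b);return x,[round(float(np.linalg.norm(np.cross(x-o,d))),4) for o,d in rays]
def proj(n,X,s=None):
    R,t=ext(n,s);c=R@np.array(X,float)+t;c=np.array(P[n]["camera_matrix"])@c;return c[:2]/c[2]
def crop(f,x0,y0,w,h,k):
    return cv2.resize(cv2.imread(f)[y0:y0+h,x0:x0+w],None,fx=k,fy=k,interpolation=cv2.INTER_CUBIC)
E
python3 - <<'E'
from h import *
o=np.zeros((600,800,3),np.uint8)
def put(c,x,y): o[y:y+c.shape[0],x:x+c.shape[1]]=c
put(crop("pics/scene0.png",390,150,60,65,5),0,0)       # 300x325
put(crop("pics/side0.png",300,240,60,72,4.5),305,0)       # 270x324
put(crop("pics/side0.png",300,120,50,50,4),580,0)  # 200
put(crop("pics/scene0.png",240,195,120,65,3.3333),0,330) #400x217
put(crop("pics/side0.png",285,180,75,65,3.3333),402,330) #250
put(crop("pics/scene0.png",140,180,60,60,2.4),655,330)
o[300:600,0:0]=0
cv2.imwrite("pics/c1.png",o)
S=(421,190);
print(tri(ray("scene",(420,200)),ray("side",(329,297))), tri(ray("scene",(276,234)),ray("side",(315,195))), tri(ray("scene",(172,210)),ray("side",(327,133))))
print(tri(ray("scene",(301,229)),ray("side",(322,212))))
E
```

```text
(array([ 0.5949655,  0.3502094, -0.001717 ]), [0.0021, 0.0021]) (array([ 0.55498036, -0.09591501,  0.01959129]), [0.0028, 0.0028]) (array([ 0.47425519, -0.32097794,  0.129182  ]), [0.0015, 0.0015])
(array([ 5.45940240e-01, -2.12006050e-02,  5.29939319e-04]), [0.0012, 0.0012])
```

View pics/c1.png

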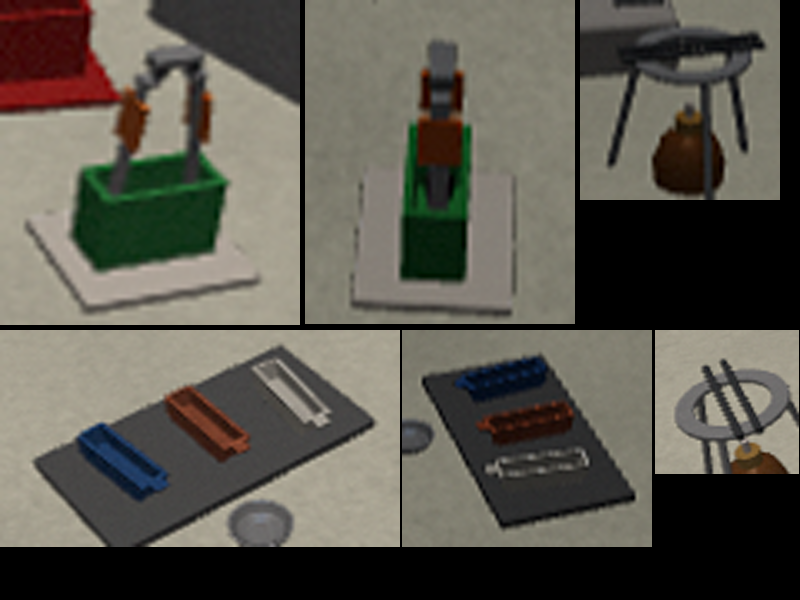

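Crops show the tongs' pocket, plate corners, boats (blue nearest to the tripod side; tab ends toward far x) and the two rods clearly. Next: plan-view estimates of axes.

```bash
python3 - <<'E'
from h import *
A=lambda x,y:(390+x/5,150+y/5); B=lambda x,y:(300+(x-305)/4.5,240+y/4.5)
C=lambda x,y:(240+x*.3,195+(y-330)*.3); D=lambda x,y:(285+(x-402)*.3,180+(y-330)*.3)
np.set_printoptions(precision=4,suppress=True)
print("plate scene",[onz("scene",A(*p),.008)[:2] for p in((28,218),(88,302),(258,273))])
print("plate side",[onz("side",B(*p),.008)[:2] for p in((352,298),(512,306),(362,174),(514,177))])
print("pocket rim scene",[onz("scene",A(*p),.058)[:2] for p in((79,170),(98,197),(225,180),(207,155))])
print("tile sc",[onz("scene",C(*p),.01)[:2] for p in((36,463),(120,545),(374,422),(278,346))])
print("tile sd",[onz("side",D(*p),.01)[:2] for p in((424,378),(503,524),(635,495),(548,358))])
print("blue sc",[onz("scene",C(*p),.03)[:2] for p in((78,435),(104,424),(165,472),(140,490))])
E=lambda x,y:(300+(x-580)/4,120+y/4);F=lambda x,y:(140+(x-655)/2.4,180+(y-330)/2.4)
print("rods sc",[onz("scene",F(*p),.139)[:2] for p in((704,366),(744,440),(724,360),(763,430))])
print("rods sd",[onz("side",E(*p),.139)[:2] for p in((620,50),(764,41))])
print("top tongs",tri(ray("scene",A(178,52)),ray("side",B(442,48))))
for n in("scene","side"):
  R,t=ext(n);print(n,-R.T@t)
E
```

```text
plate scene [array([0.5416, 0.2969]), array([0.6237, 0.2782]), array([0.6488, 0.3819])]
plate side [array([0.651 , 0.3849]), array([0.5644, 0.4058]), array([0.629 , 0.2876]), array([0.5405, 0.3051])]
pocket rim scene [array([0.5702, 0.3054]), array([0.5969, 0.2983]), array([0.6181, 0.373 ]), array([0.5934, 0.3809])]
tile sc [array([ 0.5126, -0.1528]), array([ 0.6274, -0.1287]), array([0.5967, 0.1096]), array([0.4679, 0.089 ])]
tile sd [array([ 0.6315, -0.1228]), array([0.5931, 0.1208]), array([0.4676, 0.0991]), array([ 0.5016, -0.139 ])]
blue sc [array([ 0.5192, -0.1178]), array([ 0.5165, -0.0947]), array([ 0.5911, -0.0749]), array([ 0.6004, -0.0996])]
rods sc [array([ 0.4112, -0.3352]), array([ 0.5489, -0.323 ]), array([ 0.4102, -0.315 ]), array([ 0.5427, -0.3043])]
rods sd [array([ 0.5382, -0.3123]), array([ 0.4081, -0.3099])]
top tongs (array([0.5951, 0.3401, 0.1424]), [0.0014, 0.0014])
scene [ 1.2855 -0.3475  0.7109]
side [0.7956 1.2647 0.936 ]
```

```bash
cat >> h.py <<'E'
def plan(x,y,z,yaw,s=None):
    "shift in tool cm and spin, to put TCP at xyz with tool y along yaw's y axis (deg)"
    s=s or robot.get_state();R=np.array(s["eef_rot"]);d=R.T@(np.array([x,y,z])-s["position"])*100
    ty=np.degrees(np.arctan2(R[1,1],R[0,1]));a=(yaw+90-ty+90)%180-90
    print("tx ty tz %.2f %.2f %.2f spin %.4f"%(*d,-np.radians(a)),"tool y ang",round(ty-90,2),"clock",round(s["clock"],2))
E
python3 - <<'E'
from h import *
np.set_printoptions(precision=3,suppress=True)
print("bin base",[onz("scene",p,0) for p in((424,153),(468,167),(517,128))],onz("side",(385,378),0.0))
print("bin top",tri(ray("scene",(468,122)),ray("side",(371,293))))
print("red tongs top",tri(ray("scene",(381,153)),ray("side",(370,236))),"foot",tri(ray("scene",(376,187)),ray("side",(369,277))))
print("red stand", onz("scene",(392,162),.03))
print("beaker",onz("scene",(225,208),0.0),"flask",onz("scene",(284,312),0),"jar",onz("scene",(389,262),0),"dish",onz("scene",(331,176),0))
plan(.595,.342,.27,-13.4)
E
```

```text
bin base [array([0.383, 0.54 , 0.   ]), array([0.525, 0.609, 0.   ]), array([0.404, 0.986, 0.   ])] [0.524 0.614 0.   ]
bin top (array([0.545, 0.537, 0.188]), [0.0031, 0.0031])
red tongs top (array([0.476, 0.276, 0.123]), [0.0014, 0.0014]) foot (array([ 0.468,  0.281, -0.012]), [0.0043, 0.0043])
red stand [0.417 0.372 0.03 ]
beaker [ 0.355 -0.177  0.   ] flask [ 0.772 -0.171  0.   ] jar [0.758 0.118 0.   ] dish [0.355 0.178 0.   ]
tx ty tz -45.89 -11.45 -5.64 spin -0.0829 tool y ang -18.15 clock 0.15
```

jog_arm:
  targets:
    - {"tx":-1,"ty":0,"tz":-2,"spin":0,"hand":1}
    - {"tx":-4,"ty":-1,"tz":-5,"spin":0,"hand":1}
    - {"tx":-9,"ty":-2,"tz":-5.6,"spin":-0.02,"hand":1}
    - {"tx":-14,"ty":-3.5,"tz":-5.6,"spin":-0.03,"hand":1}
    - {"tx":-19,"ty":-4.7,"tz":-5.6,"spin":-0.04,"hand":1}
    - {"tx":-24,"ty":-6,"tz":-5.6,"spin":-0.05,"hand":1}
    - {"tx":-29,"ty":-7.2,"tz":-5.6,"spin":-0.06,"hand":1}
    - {"tx":-34,"ty":-8.5,"tz":-5.6,"spin":-0.07,"hand":1}
    - {"tx":-38,"ty":-9.5,"tz":-5.6,"spin":-0.083,"hand":1}
    - {"tx":-40,"ty":-10,"tz":-5.6,"spin":-0.083,"hand":1}

```text
clock: 1.15
position: [0.5468, 0.3715, 0.2694]
eef_rot: [[-0.972, 0.234, 0.0], [0.234, 0.972, -0.001], [-0.0, -0.001, -1.0]]
force: [-1.4, 0.0, -0.8]
opening: 0.0913
```

```bash
python3 - <<'E'
from h import *
import pickle
s=robot.get_state(); im=robot.camera("wrist"); cv2.imwrite("pics/w1.png",im[:,:,::-1]); pickle.dump(s,open("w1.pkl","wb"))
print(s["position"],s["force"]); plan(.595,.342,.27,-13.4,s)
E
```

```text
[0.54679432 0.37147913 0.26941819] [-1.35738001  0.04970928 -0.80179778]
tx ty tz -5.38 -1.74 -0.05 spin -0.0023 tool y ang -13.53 clock 1.15
```

Now over the stand for the second wrist view.

jog_arm:
  targets:
    - {"tx":-2,"ty":-0.6,"tz":0,"spin":0,"hand":1}
    - {"tx":-4,"ty":-1.2,"tz":0,"spin":0,"hand":1}
    - {"tx":-5.4,"ty":-1.7,"tz":0,"spin":0,"hand":1}
    - {"tx":-5.4,"ty":-1.7,"tz":0,"spin":0,"hand":1}
    - {"tx":-5.4,"ty":-1.7,"tz":0,"spin":0,"hand":1}
    - {"tx":-5.4,"ty":-1.7,"tz":0,"spin":0,"hand":1}
    - {"tx":-5.4,"ty":-1.7,"tz":0,"spin":0,"hand":1}
    - {"tx":-5.4,"ty":-1.7,"tz":0,"spin":0,"hand":1}
    - {"tx":-5.4,"ty":-1.7,"tz":0,"spin":0,"hand":1}
    - {"tx":-5.4,"ty":-1.7,"tz":0,"spin":0,"hand":1}

```text
clock: 2.2
position: [0.5921, 0.3454, 0.27]
eef_rot: [[-0.973, 0.231, 0.0], [0.231, 0.973, 0.0], [-0.0, 0.0, -1.0]]
force: [0.2, 0.8, 0.2]
opening: 0.0909
```

```bash
python3 - <<'E'
from h import *
import pickle
s=robot.get_state(); im=robot.camera("wrist"); cv2.imwrite("pics/w2.png",im[:,:,::-1]); pickle.dump(s,open("w2.pkl","wb"))
s1=pickle.load(open("w1.pkl","rb"))
print(s["position"]); a=proj("wrist",(.595,.342,.06),s1);b=proj("wrist",(.595,.342,.06),s);print(a,b)
o=np.zeros((600,800,3),np.uint8)
for f,c,x in(("pics/w1.png",a,0),("pics/w2.png",b,402)):
  x0=int(c[0])-80;y0=max(0,min(160,int(c[1])-100)); k=crop(f,x0,y0,160,240,2.48);o[:k.shape[0],x:x+k.shape[1]]=k;print(x0,y0,k.shape)
cv2.imwrite("pics/c2.png",o)
E
```

```text
[0.59212222 0.34536715 0.26998306]
[308.12702141 216.05794666] [319.50306709 177.40153042]
228 116 (595, 397, 3)
239 77 (595, 397, 3)
```

View pics/c2.png

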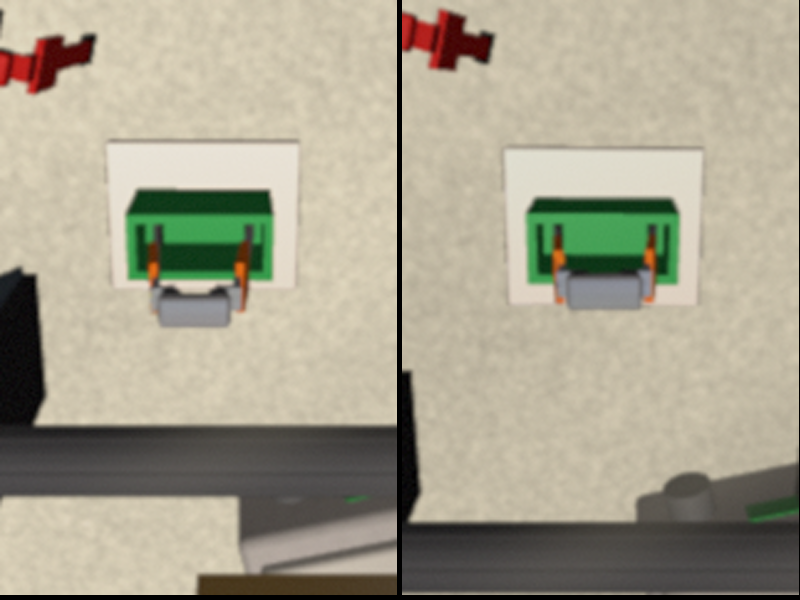

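Both views: pocket rim corners w1 (126..273, 213..281), w2 (527..680, 213..283) in crop pixels; the tongs' top block centred at (195,309) / (604,292); plate corners as well.

```bash
python3 - <<'E'
from h import *
import pickle
np.set_printoptions(precision=4,suppress=True)
s1,s2=[pickle.load(open(f"w{i}.pkl","rb")) for i in(1,2)]
a=lambda x,y:ray("wrist",(228+x/2.48,116+y/2.48),s1); b=lambda x,y:ray("wrist",(239+(x-402)/2.48,77+y/2.48),s2)
print("top",tri(a(195,309),b(604,292)))
for n,L in(("rim",[((126,213),(527,213)),((273,213),(680,213)),((273,280),(679,283)),((127,280),(527,283))]),("plate",[((107,141),(503,148)),((299,141),(704,148)),((296,288),(698,305)),((112,288),(510,305))])):
  X=[tri(a(*p),b(*q))[0] for p,q in L];print(n,np.array(X),"mean",np.mean(X,0));
  z=.058 if n=="rim" else .008
  Y=np.array([onz("wrist",(239+(q[0]-402)/2.48,77+q[1]/2.48),z,s2) for p,q in L]);print("fixz",Y[:,:2],Y.mean(0)); v=Y[1]+Y[2]-Y[0]-Y[3];print("yaw",np.degrees(np.arctan2(-v[0],v[1])))
for z in(.141,):print("top fixz",onz("wrist",(228+195/2.48,116+309/2.48),z,s1),onz("wrist",(239+202/2.48,77+292/2.48),z,s2))
plan(.595,.342,.27,-13.4)
E
```

```text
top (array([0.5966, 0.3431, 0.1322]), [0.0, 0.0])
rim [[0.57   0.3097 0.0532]
 [0.5872 0.3833 0.0553]
 [0.6201 0.3754 0.0626]
 [0.6031 0.3016 0.0605]] mean [0.5951 0.3425 0.0579]
fixz [[0.5694 0.3106]
 [0.5868 0.3834]
 [0.6215 0.3756]
 [0.6037 0.3012]] [0.5954 0.3427 0.058 ]
yaw -13.454452866229444
plate [[ 0.5406  0.2989 -0.0014]
 [ 0.5654  0.4058  0.0042]
 [ 0.6532  0.385   0.0021]
 [ 0.6274  0.2783  0.0025]] mean [0.5967 0.342  0.0019]
fixz [[0.5398 0.3001]
 [0.5651 0.4058]
 [0.6514 0.3849]
 [0.6263 0.28  ]] [0.5957 0.3427 0.008 ]
yaw -13.454575702623245
top fixz [0.5928 0.3445 0.141 ] [0.5941 0.3438 0.141 ]
tx ty tz -0.36 -0.25 -0.01 spin 0.0002 tool y ang -13.39 clock 2.25
```

jog_arm:
  targets:
    - {"tx":-0.3,"ty":-0.2,"tz":1,"spin":0,"hand":1}
    - {"tx":-0.3,"ty":-0.2,"tz":3,"spin":0,"hand":1}
    - {"tx":-0.3,"ty":-0.2,"tz":6,"spin":0,"hand":1}
    - {"tx":-0.3,"ty":-0.2,"tz":9,"spin":0,"hand":1}
    - {"tx":-0.3,"ty":-0.2,"tz":12,"spin":0,"hand":1}
    - {"tx":-0.3,"ty":-0.2,"tz":15,"spin":0,"hand":1}
    - {"tx":-0.3,"ty":-0.2,"tz":17,"spin":0,"hand":1}
    - {"tx":-0.3,"ty":-0.2,"tz":18.5,"spin":0,"hand":1}
    - {"tx":-0.3,"ty":-0.2,"tz":19.1,"spin":0,"hand":1}
    - {"tx":-0.3,"ty":-0.2,"tz":19.1,"spin":0,"hand":1}

```text
clock: 3.25
position: [0.5945, 0.3424, 0.0784]
eef_rot: [[-0.973, 0.232, -0.001], [0.232, 0.973, -0.0], [0.001, -0.001, -1.0]]
force: [-0.2, -0.5, 0.2]
opening: 0.0916
```

```bash
python3 - <<'E'
from h import *
s=robot.get_state(); im=robot.camera("wrist"); cv2.imwrite("pics/w3.png",im[:,:,::-1]); print(s["position"],s["force"]);plan(.595,.3428,.0792,-13.45,s)
E
```

```text
[0.59452533 0.3424082  0.07835673] [-0.15018444 -0.53210964  0.17303671]
tx ty tz -0.04 0.05 -0.08 spin 0.0009 tool y ang -13.4 clock 3.25
```

View pics/w3.png

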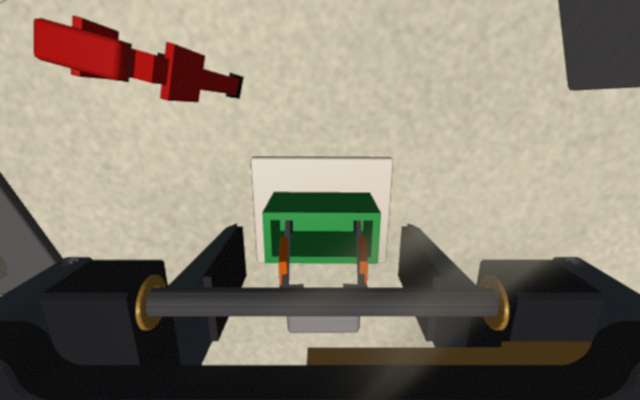

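The tongs sit centred between the open fingers (plates at columns 285/363, fingers at 240/400).

jog_arm:
  targets:
    - {"tx":0,"ty":0,"tz":-0.1,"spin":0,"hand":0.4}
    - {"tx":0,"ty":0,"tz":-0.1,"spin":0,"hand":0.1}
    - {"tx":0,"ty":0,"tz":-0.1,"spin":0,"hand":-0.06}
    - {"tx":0,"ty":0,"tz":-0.1,"spin":0,"hand":-0.066}
    - {"tx":0,"ty":0,"tz":-0.1,"spin":0,"hand":-0.066}
    - {"tx":0,"ty":0,"tz":-0.1,"spin":0,"hand":-0.066}
    - {"tx":0,"ty":0,"tz":-0.1,"spin":0,"hand":-0.066}
    - {"tx":0,"ty":0,"tz":-0.1,"spin":0,"hand":-0.066}
    - {"tx":0,"ty":0,"tz":-0.1,"spin":0,"hand":-0.066}
    - {"tx":0,"ty":0,"tz":-0.1,"spin":0,"hand":-0.066}

```text
clock: 4.3
position: [0.5947, 0.3425, 0.0799]
eef_rot: [[-0.973, 0.232, -0.0], [0.232, 0.973, -0.0], [0.0, -0.0, -1.0]]
force: [-0.7, -0.9, 0.4]
opening: 0.0428
```

jog_arm:
  targets:
    - {"tx":0,"ty":0,"tz":-0.5,"spin":0,"hand":-0.066}
    - {"tx":0,"ty":0,"tz":-1.5,"spin":0,"hand":-0.066}
    - {"tx":0,"ty":0,"tz":-3,"spin":0,"hand":-0.066}
    - {"tx":0,"ty":0,"tz":-5,"spin":0,"hand":-0.066}
    - {"tx":0,"ty":0,"tz":-7,"spin":0,"hand":-0.066}
    - {"tx":0,"ty":0,"tz":-10,"spin":0,"hand":-0.066}
    - {"tx":0,"ty":0,"tz":-13,"spin":0,"hand":-0.066}
    - {"tx":0,"ty":0,"tz":-16,"spin":0,"hand":-0.066}
    - {"tx":0,"ty":0,"tz":-18,"spin":0,"hand":-0.066}
    - {"tx":0,"ty":0,"tz":-19,"spin":0,"hand":-0.066}

```text
clock: 5.3
position: [0.5953, 0.3429, 0.2736]
eef_rot: [[-0.973, 0.232, 0.004], [0.232, 0.973, 0.002], [-0.003, 0.003, -1.0]]
force: [-0.1, -1.0, -1.4]
opening: 0.0425
```

```bash
python3 - <<'E'
from h import *
s=robot.get_state(); im=robot.camera("wrist"); cv2.imwrite("pics/w4.png",im[:,:,::-1]); print(s["position"],s["force"],s["opening"]);plan(.54,-.09,.27,13,s)
print(onz("scene",(276,234),.03))
E
```

```text
[0.59529372 0.34293481 0.27355394] [-0.12831591 -0.98285823 -1.37293516] 0.042540164795150465
tx ty tz -4.65 -43.40 0.26 spin -0.4606 tool y ang -13.39 clock 5.3
[ 0.562156   -0.09990973  0.03      ]
```

jog_arm:
  targets:
    - {"tx":0,"ty":-1,"tz":0,"spin":0,"hand":-0.066}
    - {"tx":-0.3,"ty":-3,"tz":0.2,"spin":-0.03,"hand":-0.066}
    - {"tx":-0.7,"ty":-6,"tz":0.3,"spin":-0.07,"hand":-0.066}
    - {"tx":-1.1,"ty":-10,"tz":0.3,"spin":-0.12,"hand":-0.066}
    - {"tx":-1.5,"ty":-14,"tz":0.3,"spin":-0.17,"hand":-0.066}
    - {"tx":-1.9,"ty":-18,"tz":0.3,"spin":-0.22,"hand":-0.066}
    - {"tx":-2.3,"ty":-22,"tz":0.3,"spin":-0.27,"hand":-0.066}
    - {"tx":-2.7,"ty":-26,"tz":0.3,"spin":-0.32,"hand":-0.066}
    - {"tx":-3.1,"ty":-30,"tz":0.3,"spin":-0.37,"hand":-0.066}
    - {"tx":-3.5,"ty":-33,"tz":0.3,"spin":-0.41,"hand":-0.066}

```text
clock: 6.35
position: [0.5505, 0.011, 0.2656]
eef_rot: [[-0.984, -0.176, -0.002], [-0.176, 0.984, -0.0], [0.002, 0.0, -1.0]]
force: [-0.1, 0.3, -0.6]
opening: 0.0429
```

```bash
python3 - <<'E'
from h import *
plan(.535,-.09,.27,13)
E
```

```text
tx ty tz 3.30 -9.67 -0.43 spin -0.0496 tool y ang 10.16 clock 6.35
```

jog_arm:
  targets:
    - {"tx":0.8,"ty":-3,"tz":-0.1,"spin":-0.02,"hand":-0.066}
    - {"tx":1.8,"ty":-6,"tz":-0.2,"spin":-0.04,"hand":-0.066}
    - {"tx":2.7,"ty":-8,"tz":-0.4,"spin":-0.05,"hand":-0.066}
    - {"tx":3.2,"ty":-9.2,"tz":-0.4,"spin":-0.05,"hand":-0.066}
    - {"tx":3.3,"ty":-9.7,"tz":-0.4,"spin":-0.05,"hand":-0.066}
    - {"tx":3.3,"ty":-9.7,"tz":-0.4,"spin":-0.05,"hand":-0.066}
    - {"tx":3.3,"ty":-9.7,"tz":-0.4,"spin":-0.05,"hand":-0.066}
    - {"tx":3.3,"ty":-9.7,"tz":-0.4,"spin":-0.05,"hand":-0.066}
    - {"tx":3.3,"ty":-9.7,"tz":-0.4,"spin":-0.05,"hand":-0.066}
    - {"tx":3.3,"ty":-9.7,"tz":-0.4,"spin":-0.05,"hand":-0.066}

```text
clock: 7.35
position: [0.5369, -0.0874, 0.2709]
eef_rot: [[-0.974, -0.225, 0.0], [-0.225, 0.974, 0.0], [-0.0, 0.0, -1.0]]
force: [0.4, 0.4, -2.1]
opening: 0.0429
```

```bash
python3 - <<'E'
from h import *
import pickle
s=robot.get_state(); im=robot.camera("wrist"); cv2.imwrite("pics/w5.png",im[:,:,::-1]); pickle.dump(s,open("w5.pkl","wb")); print(s["position"]);plan(.557,-.097,.22,13,s)
E
```

```text
[ 0.53688945 -0.08736821  0.27091801]
tx ty tz -1.74 -1.39 5.09 spin -0.0001 tool y ang 13.0 clock 7.35
```

jog_arm:
  targets:
    - {"tx":-0.5,"ty":-0.5,"tz":1.5,"spin":0,"hand":-0.066}
    - {"tx":-1,"ty":-1,"tz":3,"spin":0,"hand":-0.066}
    - {"tx":-1.5,"ty":-1.4,"tz":5,"spin":0,"hand":-0.066}
    - {"tx":-1.7,"ty":-1.4,"tz":6.5,"spin":0,"hand":-0.066}
    - {"tx":-1.7,"ty":-1.4,"tz":7,"spin":0,"hand":-0.066}
    - {"tx":-1.7,"ty":-1.4,"tz":7,"spin":0,"hand":-0.066}
    - {"tx":-1.7,"ty":-1.4,"tz":7,"spin":0,"hand":-0.066}
    - {"tx":-1.7,"ty":-1.4,"tz":7,"spin":0,"hand":-0.066}
    - {"tx":-1.7,"ty":-1.4,"tz":7,"spin":0,"hand":-0.066}
    - {"tx":-1.7,"ty":-1.4,"tz":7,"spin":0,"hand":-0.066}

```text
clock: 8.4
position: [0.5567, -0.0977, 0.2014]
eef_rot: [[-0.975, -0.224, 0.001], [-0.224, 0.975, -0.0], [-0.001, -0.0, -1.0]]
force: [0.6, -0.2, -0.8]
opening: 0.0425
```

```bash
python3 - <<'E'
from h import *
import pickle
s=robot.get_state(); im=robot.camera("wrist"); cv2.imwrite("pics/w6.png",im[:,:,::-1]); pickle.dump(s,open("w6.pkl","wb")); print(s["position"])
s1=pickle.load(open("w5.pkl","rb"));a=proj("wrist",(.557,-.097,.03),s1);b=proj("wrist",(.557,-.097,.03),s);print(a,b)
o=np.zeros((600,800,3),np.uint8)
for f,c,x in(("pics/w5.png",a,0),("pics/w6.png",b,402)):
  x0=int(c[0])-80;y0=max(0,min(160,int(c[1])-100)); k=crop(f,x0,y0,160,240,2.48);o[:k.shape[0],x:x+k.shape[1]]=k;print(x0,y0,k.shape)
cv2.imwrite("pics/c3.png",o)
E
```

```text
[ 0.55666519 -0.0977079   0.20135899]
[311.25446965 182.25171447] [322.26439629 182.31775613]
231 82 (595, 397, 3)
242 82 (595, 397, 3)
```

View pics/c3.png

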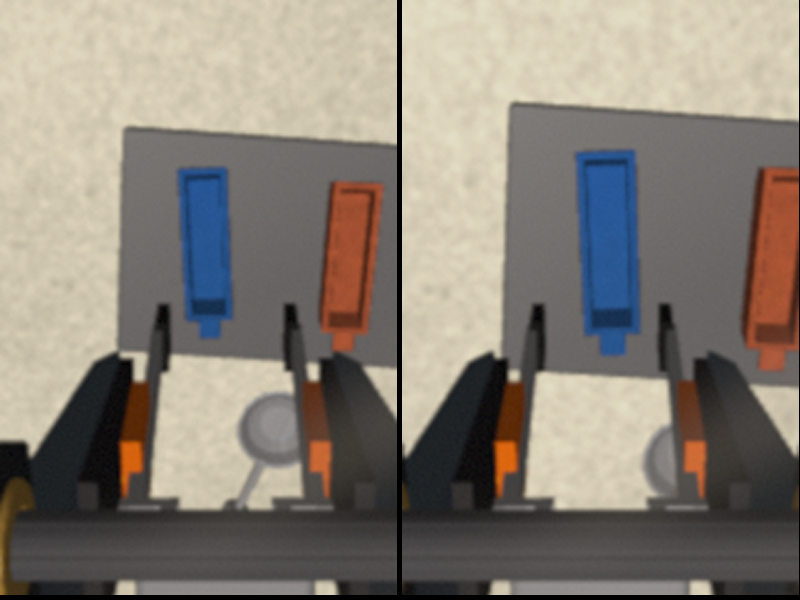

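Blue boat rim corners: w5 crop (178,170),(226,168),(232,318),(185,320); w6 (576,153),(634,151),(639,331),(584,333). Jaw tips at (538,305),(665,305), symmetric about the tool axis.

```bash
python3 - <<'E'
from h import *
import pickle
np.set_printoptions(precision=4,suppress=True)
s1,s2=[pickle.load(open(f"w{i}.pkl","rb")) for i in(5,6)]
A=lambda p:(231+p[0]/2.48,82+p[1]/2.48); B=lambda p:(242+(p[0]-402)/2.48,82+p[1]/2.48)
L=[((178,170),(576,153)),((226,168),(634,151)),((232,318),(639,331)),((185,320),(584,333))]
X=np.array([tri(ray("wrist",A(p),s1),ray("wrist",B(q),s2))[0] for p,q in L]);print(X,X.mean(0))
for Y in(np.array([onz("wrist",A(p),.03,s1) for p,q in L]),np.array([onz("wrist",B(q),.03,s2) for p,q in L])):
  v=Y[2]+Y[3]-Y[0]-Y[1];w=Y[1]+Y[2]-Y[0]-Y[3];print(Y.mean(0),"yaw",np.degrees(np.arctan2(v[1],v[0])),"len",np.linalg.norm(v)/2,"wid",np.linalg.norm(w)/2)
# jaw tips (expected lower ends, inner far edge) 
for z in (.135,): print("jaws",onz("wrist",B((538,305)),z,s2),onz("wrist",B((665,305)),z,s2))
R=np.array(s2["eef_rot"]);print("proj jaw tip centre",[ (lambda u:((u[0]-242)*2.48+402,(u[1]-82)*2.48))(proj("wrist",s2["position"]+R@[dx,dy,.0662],s2)) for dx in(.008,) for dy in(-.022,.022)])
E
```

```text
[[ 0.5184 -0.1168  0.029 ]
 [ 0.5124 -0.0924  0.0248]
 [ 0.5944 -0.07    0.0205]
 [ 0.5984 -0.0958  0.0289]] [ 0.5559 -0.0938  0.0258]
[ 0.5549 -0.094   0.03  ] yaw 14.91469316106123 len 0.08258428657659887 wid 0.02548985219624934
[ 0.5546 -0.0942  0.03  ] yaw 15.084368184520844 len 0.08226288875656472 wid 0.02514687634674692
jaws [ 0.5539 -0.1182  0.135 ] [ 0.545  -0.0791  0.135 ]
proj jaw tip centre [(np.float64(529.4261108544302), np.float64(303.0073336315298)), (np.float64(669.0084246914681), np.float64(302.85532349110116))]
```

```bash
python3 - <<'E'
from h import *
plan(.555,-.094,.082,15)
E
```

```text
tx ty tz 0.08 0.40 11.93 spin -0.0356 tool y ang 12.96 clock 8.45
```

jog_arm:
  targets:
    - {"tx":0.1,"ty":0.4,"tz":1,"spin":-0.02,"hand":-0.06}
    - {"tx":0.1,"ty":0.4,"tz":3,"spin":-0.035,"hand":-0.06}
    - {"tx":0.1,"ty":0.4,"tz":5,"spin":-0.036,"hand":-0.055}
    - {"tx":0.1,"ty":0.4,"tz":7,"spin":-0.036,"hand":-0.055}
    - {"tx":0.1,"ty":0.4,"tz":8.5,"spin":-0.036,"hand":-0.055}
    - {"tx":0.1,"ty":0.4,"tz":9,"spin":-0.036,"hand":-0.055}
    - {"tx":0.1,"ty":0.4,"tz":9,"spin":-0.036,"hand":-0.055}
    - {"tx":0.1,"ty":0.4,"tz":9,"spin":-0.036,"hand":-0.055}
    - {"tx":0.1,"ty":0.4,"tz":9,"spin":-0.036,"hand":-0.055}
    - {"tx":0.1,"ty":0.4,"tz":9,"spin":-0.036,"hand":-0.055}

```text
clock: 9.45
position: [0.555, -0.0941, 0.1116]
eef_rot: [[-0.966, -0.259, 0.001], [-0.259, 0.966, -0.0], [-0.001, -0.001, -1.0]]
force: [0.6, 0.4, -0.6]
opening: 0.043
```

```bash
python3 - <<'E'
from h import *
s=robot.get_state(); im=robot.camera("wrist"); cv2.imwrite("pics/w7.png",im[:,:,::-1]); plan(.555,-.094,.082,15,s)
cv2.imwrite("pics/c4.png",crop("pics/w7.png",220,60,200,200,3))
E
```

```text
tx ty tz -0.00 0.01 2.96 spin 0.0005 tool y ang 15.03 clock 9.45
```

View pics/c4.png

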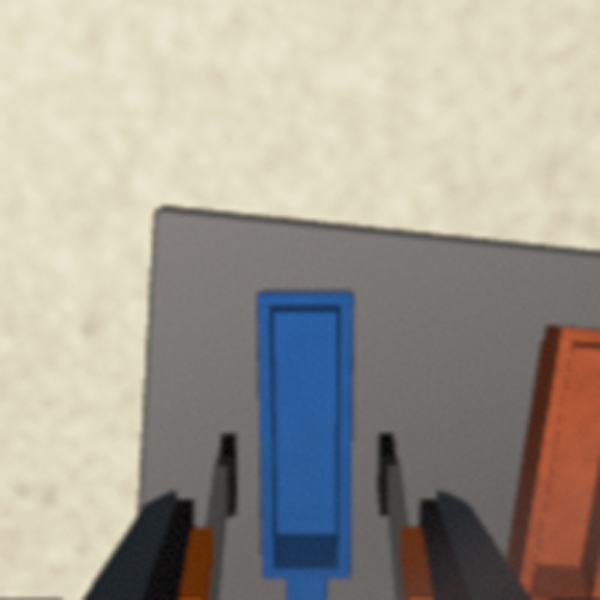

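Boat (columns 258–353) is centred between jaws (235–380) and parallel. Descend and grip.

jog_arm:
  targets:
    - {"tx":0,"ty":0,"tz":0.7,"spin":0,"hand":-0.055}
    - {"tx":0,"ty":0,"tz":1.5,"spin":0,"hand":-0.055}
    - {"tx":0,"ty":0,"tz":2.3,"spin":0,"hand":-0.055}
    - {"tx":0,"ty":0,"tz":2.8,"spin":0,"hand":-0.055}
    - {"tx":0,"ty":0,"tz":2.95,"spin":0,"hand":-0.055}
    - {"tx":0,"ty":0,"tz":2.95,"spin":0,"hand":-0.055}
    - {"tx":0,"ty":0,"tz":2.95,"spin":0,"hand":-0.09}
    - {"tx":0,"ty":0,"tz":2.95,"spin":0,"hand":-0.12}
    - {"tx":0,"ty":0,"tz":2.95,"spin":0,"hand":-0.15}
    - {"tx":0,"ty":0,"tz":2.95,"spin":0,"hand":-0.2}

```text
clock: 10.5
position: [0.5548, -0.094, 0.0817]
eef_rot: [[-0.966, -0.259, 0.0], [-0.259, 0.966, -0.0], [-0.0, -0.0, -1.0]]
force: [-0.5, -0.2, 0.8]
opening: 0.0391
```

jog_arm:
  targets:
    - {"tx":0,"ty":0,"tz":0,"spin":0,"hand":-0.5}
    - {"tx":0,"ty":0,"tz":0,"spin":0,"hand":-1}
    - {"tx":0,"ty":0,"tz":0,"spin":0,"hand":-1}
    - {"tx":0,"ty":0,"tz":0,"spin":0,"hand":-1}
    - {"tx":0,"ty":0,"tz":0,"spin":0,"hand":-1}
    - {"tx":0,"ty":0,"tz":-0.2,"spin":0,"hand":-1}
    - {"tx":0,"ty":0,"tz":-0.6,"spin":0,"hand":-1}
    - {"tx":0,"ty":0,"tz":-1.2,"spin":0,"hand":-1}
    - {"tx":0,"ty":0,"tz":-2,"spin":0,"hand":-1}
    - {"tx":0,"ty":0,"tz":-3,"spin":0,"hand":-1}

```text
clock: 11.5
position: [0.5545, -0.094, 0.1121]
eef_rot: [[-0.966, -0.259, -0.0], [-0.259, 0.966, 0.0], [0.0, 0.0, -1.0]]
force: [0.2, 0.1, -1.7]
opening: 0.0385
```

jog_arm:
  targets:
    - {"tx":0,"ty":0,"tz":-1,"spin":0,"hand":-1}
    - {"tx":0,"ty":0,"tz":-2.5,"spin":0,"hand":-1}
    - {"tx":0,"ty":0,"tz":-4.5,"spin":0,"hand":-1}
    - {"tx":0,"ty":0,"tz":-7,"spin":0,"hand":-1}
    - {"tx":0,"ty":0,"tz":-9.5,"spin":0,"hand":-1}
    - {"tx":0,"ty":0,"tz":-12,"spin":0,"hand":-1}
    - {"tx":0,"ty":0,"tz":-14.5,"spin":0,"hand":-1}
    - {"tx":0,"ty":0,"tz":-16.5,"spin":0,"hand":-1}
    - {"tx":0,"ty":0,"tz":-18,"spin":0,"hand":-1}
    - {"tx":0,"ty":0,"tz":-18,"spin":0,"hand":-1}

```text
clock: 12.5
position: [0.5554, -0.0942, 0.2941]
eef_rot: [[-0.966, -0.259, 0.004], [-0.259, 0.966, -0.001], [-0.004, -0.002, -1.0]]
force: [0.3, -0.2, -2.2]
opening: 0.0389
```

```bash
python3 - <<'E'
from h import *
s=robot.get_state();print(s["position"],s["force"],s["opening"]); plan(.445,-.30,.29,6,s)
cv2.imwrite("pics/w8.png",robot.camera("wrist")[:,:,::-1])
E
```

```text
[ 0.55543709 -0.09419804  0.29406397] [ 0.34468524 -0.21788138 -2.22377312] 0.03886042658242323
tx ty tz 16.00 -17.01 0.39 spin 0.1575 tool y ang 15.03 clock 12.5
```

```bash
python3 - <<'E'
from h import *
plan(.58,-.315,.295,6)
E
```

```text
tx ty tz 3.30 -21.99 -0.24 spin 0.1575 tool y ang 15.02 clock 12.55
```

jog_arm:
  targets:
    - {"tx":0.2,"ty":-1,"tz":-0.1,"spin":0,"hand":-1}
    - {"tx":0.5,"ty":-3,"tz":-0.1,"spin":0.02,"hand":-1}
    - {"tx":1,"ty":-6,"tz":-0.1,"spin":0.05,"hand":-1}
    - {"tx":1.5,"ty":-9.5,"tz":-0.2,"spin":0.08,"hand":-1}
    - {"tx":2,"ty":-13,"tz":-0.2,"spin":0.11,"hand":-1}
    - {"tx":2.5,"ty":-16.5,"tz":-0.2,"spin":0.14,"hand":-1}
    - {"tx":3,"ty":-19.5,"tz":-0.2,"spin":0.157,"hand":-1}
    - {"tx":3.3,"ty":-21.5,"tz":-0.2,"spin":0.157,"hand":-1}
    - {"tx":3.3,"ty":-22,"tz":-0.2,"spin":0.157,"hand":-1}
    - {"tx":3.3,"ty":-22,"tz":-0.2,"spin":0.157,"hand":-1}

```text
clock: 13.55
position: [0.5793, -0.3158, 0.2922]
eef_rot: [[-0.995, -0.104, -0.001], [-0.104, 0.995, 0.001], [0.001, 0.001, -1.0]]
force: [-0.1, -0.2, -1.2]
opening: 0.0387
```

jog_arm:
  targets:
    - {"tx":0,"ty":0,"tz":0,"spin":0,"hand":-1}
    - {"tx":0,"ty":0,"tz":0,"spin":0,"hand":-1}
    - {"tx":0,"ty":0,"tz":0,"spin":0,"hand":-1}
    - {"tx":0,"ty":0,"tz":0,"spin":0,"hand":-1}
    - {"tx":0,"ty":0,"tz":0,"spin":0,"hand":-1}
    - {"tx":0,"ty":0,"tz":0,"spin":0,"hand":-1}
    - {"tx":0,"ty":0,"tz":0,"spin":0,"hand":-1}
    - {"tx":0,"ty":0,"tz":0,"spin":0,"hand":-1}
    - {"tx":0,"ty":0,"tz":0,"spin":0,"hand":-1}
    - {"tx":0,"ty":0,"tz":0,"spin":0,"hand":-1}

```text
clock: 14.55
position: [0.5798, -0.3151, 0.2934]
eef_rot: [[-0.994, -0.105, -0.0], [-0.105, 0.994, -0.0], [0.0, -0.0, -1.0]]
force: [0.7, 0.2, -2.2]
opening: 0.0385
```

```bash
python3 - <<'E'
from h import *
import pickle
s=robot.get_state(); cv2.imwrite("pics/w9.png",robot.camera("wrist")[:,:,::-1]); pickle.dump(s,open("w9.pkl","wb"))
print(s["position"],s["opening"]); plan(.54,-.30,.295,6,s)
E
```

```text
[ 0.57979512 -0.31505139  0.29340924] 0.038480674906694746
tx ty tz 3.80 1.91 -0.16 spin 0.0005 tool y ang 6.03 clock 14.55
```

jog_arm:
  targets:
    - {"tx":0.8,"ty":0.4,"tz":0,"spin":0,"hand":-1}
    - {"tx":2,"ty":1,"tz":0,"spin":0,"hand":-1}
    - {"tx":3,"ty":1.6,"tz":0,"spin":0,"hand":-1}
    - {"tx":3.8,"ty":2,"tz":0,"spin":0,"hand":-1}
    - {"tx":3.8,"ty":2,"tz":0,"spin":0,"hand":-1}
    - {"tx":3.8,"ty":2,"tz":0,"spin":0,"hand":-1}
    - {"tx":3.8,"ty":2,"tz":0,"spin":0,"hand":-1}
    - {"tx":3.8,"ty":2,"tz":0,"spin":0,"hand":-1}
    - {"tx":3.8,"ty":2,"tz":0,"spin":0,"hand":-1}
    - {"tx":3.8,"ty":2,"tz":0,"spin":0,"hand":-1}

```text
clock: 15.6
position: [0.54, -0.2992, 0.2933]
eef_rot: [[-0.994, -0.105, -0.0], [-0.105, 0.994, 0.0], [0.0, 0.0, -1.0]]
force: [0.3, -0.0, -1.7]
opening: 0.0387
```

```bash
python3 - <<'E'
from h import *
import pickle
s=robot.get_state(); cv2.imwrite("pics/w10.png",robot.camera("wrist")[:,:,::-1]); pickle.dump(s,open("w10.pkl","wb"))
s1=pickle.load(open("w9.pkl","rb"));a=proj("wrist",(.475,-.313,.139),s1);b=proj("wrist",(.475,-.313,.139),s);print(a,b,s["position"])
o=np.zeros((600,800,3),np.uint8)
for f,c,x in(("pics/w9.png",a,0),("pics/w10.png",b,402)):
  x0=int(c[0])-80;y0=max(0,min(160,int(c[1])-120)); k=crop(f,x0,y0,160,240,2.48);o[:k.shape[0],x:x+k.shape[1]]=k;print(x0,y0,k.shape)
cv2.imwrite("pics/c5.png",o)
E
```

```text
[335.08412619  80.60831495] [314.52979786 121.36753771] [ 0.54002097 -0.29916026  0.29327187]
255 0 (595, 397, 3)
234 1 (595, 397, 3)
```

View pics/c5.png

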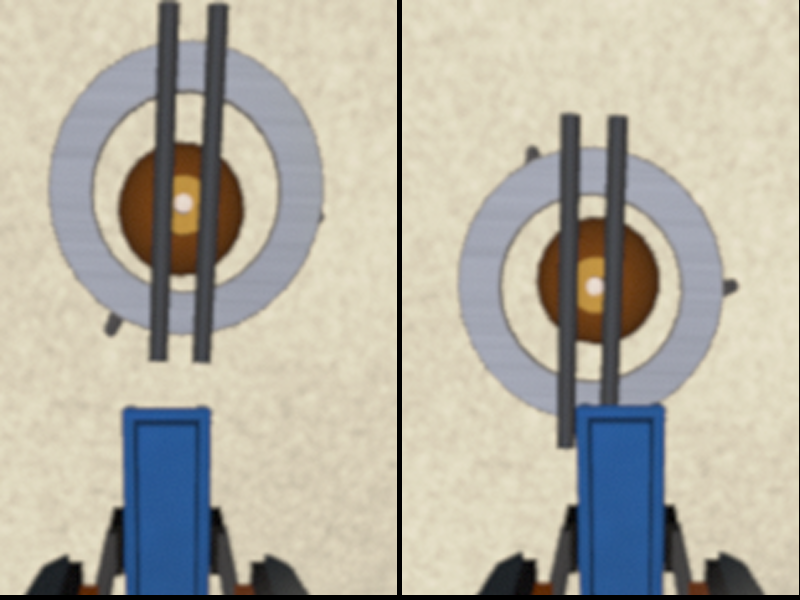

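Rods: w9 ends left (169,3)–(158,361), right (218,5)–(202,362); w10 left (570,115)–(566,447), right top (618,116). Boat held level, its −x end rim at (124–210,408) / (578–664,405).

```bash
python3 - <<'E'
from h import *
import pickle
np.set_printoptions(precision=4,suppress=True)
s1,s2=[pickle.load(open(f"w{i}.pkl","rb")) for i in(9,10)]
A=lambda p:(255+p[0]/2.48,p[1]/2.48); B=lambda p:(234+(p[0]-402)/2.48,1+p[1]/2.48)
for p,q in(((169,3),(570,115)),((158,361),(566,447)),((218,5),(618,116))):print(tri(ray("wrist",A(p),s1),ray("wrist",B(q),s2)))
Y=np.array([onz("wrist",A(p),.139,s1) for p in((169,3),(158,361),(218,5),(202,362))]);print(Y,Y.mean(0));v=Y[1]+Y[3]-Y[0]-Y[2];print("yaw",np.degrees(np.arctan2(v[1],v[0])),np.linalg.norm(v)/2)
Y=np.array([onz("wrist",B(p),.139,s2) for p in((570,115),(566,447),(618,116))]);v=Y[1]-Y[0];print(Y,"centre",(Y[1]+Y[2])/2,"yaw",np.degrees(np.arctan2(v[1],v[0])))
# ring centre at z .131 from outer extremes
print("ring",onz("wrist",A(((50+324)/2,(40+334)/2)),.131,s1),onz("wrist",B(((458+723)/2,(147+418)/2)),.131,s2))
# boat end rim in tool frame: z = tips offset: boat underside 5.5mm below tips -> rim 14.5mm above
for s,f,P_ in((s1,A,((124,408),(210,408))),(s2,B,((578,405),(664,405)))):
  z=s["position"][2]-.082+.030
  m=np.mean([onz("wrist",f(p),z,s) for p in P_],0);print("boat end in tool",np.array(s["eef_rot"]).T@(m-s["position"]), np.linalg.norm(onz("wrist",f(P_[0]),z,s)-onz("wrist",f(P_[1]),z,s)))
E
```

```text
(array([ 0.4094, -0.3314,  0.1372]), [0.0, 0.0])
(array([ 0.5389, -0.3224,  0.1326]), [0.0, 0.0])
(array([ 0.4074, -0.3135,  0.1341]), [0.0, 0.0])
[[ 0.4099 -0.3314  0.139 ]
 [ 0.5381 -0.3224  0.139 ]
 [ 0.4087 -0.3137  0.139 ]
 [ 0.5367 -0.3044  0.139 ]] [ 0.4733 -0.318   0.139 ]
yaw 4.084089787789482 0.12843410918965534
[[ 0.4096 -0.3313  0.139 ]
 [ 0.5373 -0.3221  0.139 ]
 [ 0.4081 -0.3134  0.139 ]] centre [ 0.4727 -0.3177  0.139 ] yaw 4.1356929970938205
ring [ 0.4702 -0.3178  0.131 ] [ 0.4696 -0.3183  0.131 ]
boat end in tool [0.042  0.0007 0.052 ] 0.02453389977760714
boat end in tool [0.0422 0.0006 0.052 ] 0.02452967318996856
```

```bash
python3 - <<'E'
from h import *
plan(.4735,-.3185,.24,4.1)
E
```

```text
tx ty tz 6.82 -1.23 5.33 spin 0.0337 tool y ang 6.03 clock 15.65
```

jog_arm:
  targets:
    - {"tx":0.8,"ty":-0.2,"tz":0,"spin":0.01,"hand":-1}
    - {"tx":2.3,"ty":-0.5,"tz":0,"spin":0.02,"hand":-1}
    - {"tx":4,"ty":-0.8,"tz":0.5,"spin":0.03,"hand":-1}
    - {"tx":5.7,"ty":-1.1,"tz":1.5,"spin":0.034,"hand":-1}
    - {"tx":6.6,"ty":-1.2,"tz":3,"spin":0.034,"hand":-1}
    - {"tx":6.8,"ty":-1.2,"tz":4.3,"spin":0.034,"hand":-1}
    - {"tx":6.8,"ty":-1.2,"tz":5,"spin":0.034,"hand":-1}
    - {"tx":6.8,"ty":-1.2,"tz":5.3,"spin":0.034,"hand":-1}
    - {"tx":6.8,"ty":-1.2,"tz":5.3,"spin":0.034,"hand":-1}
    - {"tx":6.8,"ty":-1.2,"tz":5.3,"spin":0.034,"hand":-1}

```text
clock: 16.65
position: [0.4738, -0.3184, 0.2409]
eef_rot: [[-0.997, -0.071, 0.001], [-0.071, 0.997, -0.001], [-0.001, -0.001, -1.0]]
force: [0.3, 1.0, -1.6]
opening: 0.0388
```

```bash
python3 - <<'E'
from h import *
s=robot.get_state()
for n in("wrist","scene","side"): cv2.imwrite(f"pics/{n}11.png",robot.camera(n)[:,:,::-1])
plan(.4735,-.3185,.212,4.1); print(s["force"])
o=np.zeros((600,800,3),np.uint8)
for f,x0,y0,w,h,k,x,y in(("pics/wrist11.png",220,60,200,160,2.,0,0),("pics/scene11.png",130,150,90,80,4.4,402,0),("pics/side11.png",290,80,90,70,4.,0,322)):
  c=crop(f,x0,y0,w,h,k)[:600-y,:800-x];o[y:y+c.shape[0],x:x+c.shape[1]]=c
cv2.imwrite("pics/c6.png",o)
E
```

```text
tx ty tz 0.04 -0.02 2.88 spin -0.0001 tool y ang 4.09 clock 16.8
[ 0.3323293   0.96645934 -1.57267403]
```

View pics/c6.png

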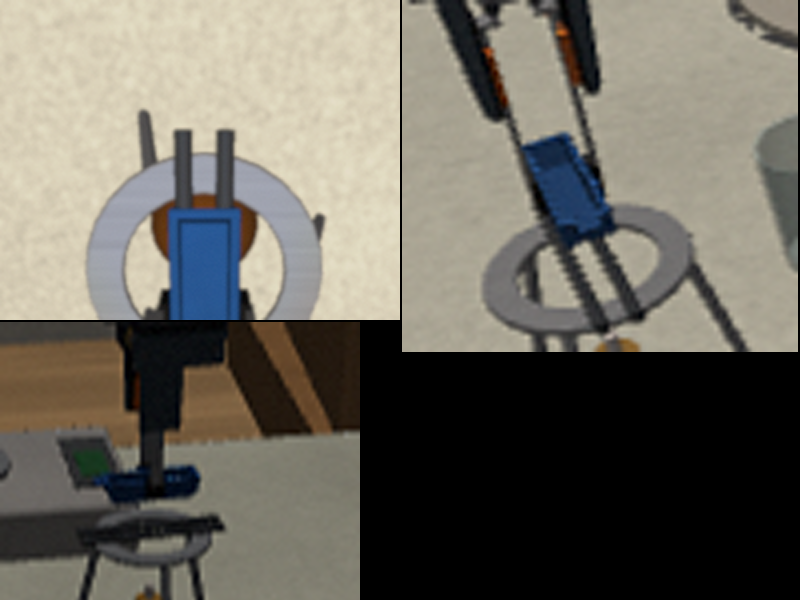

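Boat is centred over the rods in the wrist crop (boat columns 169–240, rods 174–234, both centred at 204) and level. Lower.

jog_arm:
  targets:
    - {"tx":0,"ty":0,"tz":0.6,"spin":0,"hand":-1}
    - {"tx":0,"ty":0,"tz":1.2,"spin":0,"hand":-1}
    - {"tx":0,"ty":0,"tz":1.8,"spin":0,"hand":-1}
    - {"tx":0,"ty":0,"tz":2.2,"spin":0,"hand":-1}
    - {"tx":0,"ty":0,"tz":2.4,"spin":0,"hand":-1}
    - {"tx":0,"ty":0,"tz":2.55,"spin":0,"hand":-1}
    - {"tx":0,"ty":0,"tz":2.65,"spin":0,"hand":-1}
    - {"tx":0,"ty":0,"tz":2.75,"spin":0,"hand":-1}
    - {"tx":0,"ty":0,"tz":2.75,"spin":0,"hand":-1}
    - {"tx":0,"ty":0,"tz":2.75,"spin":0,"hand":-1}

```text
clock: 17.8
position: [0.4736, -0.3182, 0.213]
eef_rot: [[-0.997, -0.071, 0.0], [-0.071, 0.997, -0.0], [-0.0, -0.0, -1.0]]
force: [-0.6, 0.4, -2.4]
opening: 0.0389
```

jog_arm:
  targets:
    - {"tx":0,"ty":0,"tz":0.03,"spin":0,"hand":-1}
    - {"tx":0,"ty":0,"tz":0.06,"spin":0,"hand":-1}
    - {"tx":0,"ty":0,"tz":0.1,"spin":0,"hand":-1}
    - {"tx":0,"ty":0,"tz":0.1,"spin":0,"hand":-1}
    - {"tx":0,"ty":0,"tz":0.1,"spin":0,"hand":-1}
    - {"tx":0,"ty":0,"tz":0.1,"spin":0,"hand":-1}
    - {"tx":0,"ty":0,"tz":0.1,"spin":0,"hand":-1}
    - {"tx":0,"ty":0,"tz":0.1,"spin":0,"hand":-1}
    - {"tx":0,"ty":0,"tz":0.1,"spin":0,"hand":-1}
    - {"tx":0,"ty":0,"tz":0.1,"spin":0,"hand":-1}

```text
clock: 18.8
position: [0.4735, -0.3182, 0.2119]
eef_rot: [[-0.997, -0.071, 0.0], [-0.071, 0.997, 0.0], [-0.0, 0.0, -1.0]]
force: [-0.1, 0.0, -1.8]
opening: 0.0385
```

Predicted contact is at about z = 0.211; creep on.

jog_arm:
  targets:
    - {"tx":0,"ty":0,"tz":0.03,"spin":0,"hand":-1}
    - {"tx":0,"ty":0,"tz":0.06,"spin":0,"hand":-1}
    - {"tx":0,"ty":0,"tz":0.09,"spin":0,"hand":-1}
    - {"tx":0,"ty":0,"tz":0.1,"spin":0,"hand":-1}
    - {"tx":0,"ty":0,"tz":0.1,"spin":0,"hand":-1}
    - {"tx":0,"ty":0,"tz":0.1,"spin":0,"hand":-1}
    - {"tx":0,"ty":0,"tz":0.1,"spin":0,"hand":-1}
    - {"tx":0,"ty":0,"tz":0.1,"spin":0,"hand":-1}
    - {"tx":0,"ty":0,"tz":0.1,"spin":0,"hand":-1}
    - {"tx":0,"ty":0,"tz":0.1,"spin":0,"hand":-1}

```text
clock: 19.8
position: [0.4735, -0.3182, 0.2109]
eef_rot: [[-0.997, -0.071, 0.0], [-0.071, 0.997, -0.0], [-0.0, -0.0, -1.0]]
force: [-0.7, 1.1, -0.7]
opening: 0.0387
```

jog_arm:
  targets:
    - {"tx":0,"ty":0,"tz":0.03,"spin":0,"hand":-1}
    - {"tx":0,"ty":0,"tz":0.05,"spin":0,"hand":-1}
    - {"tx":0,"ty":0,"tz":0.06,"spin":0,"hand":-1}
    - {"tx":0,"ty":0,"tz":0.06,"spin":0,"hand":-1}
    - {"tx":0,"ty":0,"tz":0.06,"spin":0,"hand":-1}
    - {"tx":0,"ty":0,"tz":0.06,"spin":0,"hand":-1}
    - {"tx":0,"ty":0,"tz":0.06,"spin":0,"hand":-1}
    - {"tx":0,"ty":0,"tz":0.06,"spin":0,"hand":-1}
    - {"tx":0,"ty":0,"tz":0.06,"spin":0,"hand":-1}
    - {"tx":0,"ty":0,"tz":0.06,"spin":0,"hand":-1}

```text
clock: 20.8
position: [0.4736, -0.3183, 0.2106]
eef_rot: [[-0.997, -0.071, 0.0], [-0.071, 0.997, -0.0], [-0.0, -0.0, -1.0]]
force: [-2.0, 1.3, 4.9]
opening: 0.039
```

```bash
python3 - <<'E'
from h import *
F=[]
for i in range(6):
  F.append(robot.get_state()["force"][2]); robot.camera("side")
print(np.round(F,2),robot.get_state()["position"])
E
```

```text
[4.85 5.31 4.46 5.24 6.24 6.26] [ 0.47359398 -0.31826383  0.21060062]
```

Contact felt (+5 N). Ease off slightly and release to 43 mm, slowly.

jog_arm:
  targets:
    - {"tx":0,"ty":0,"tz":-0.02,"spin":0,"hand":-1}
    - {"tx":0,"ty":0,"tz":-0.03,"spin":0,"hand":-1}
    - {"tx":0,"ty":0,"tz":-0.03,"spin":0,"hand":-0.14}
    - {"tx":0,"ty":0,"tz":-0.03,"spin":0,"hand":-0.12}
    - {"tx":0,"ty":0,"tz":-0.03,"spin":0,"hand":-0.1}
    - {"tx":0,"ty":0,"tz":-0.03,"spin":0,"hand":-0.08}
    - {"tx":0,"ty":0,"tz":-0.03,"spin":0,"hand":-0.06}
    - {"tx":0,"ty":0,"tz":-0.03,"spin":0,"hand":-0.055}
    - {"tx":0,"ty":0,"tz":-0.03,"spin":0,"hand":-0.055}
    - {"tx":0,"ty":0,"tz":-0.03,"spin":0,"hand":-0.055}

```text
clock: 22.1
position: [0.4735, -0.3182, 0.2106]
eef_rot: [[-0.997, -0.071, 0.0], [-0.071, 0.997, 0.0], [-0.0, -0.0, -1.0]]
force: [0.3, 0.7, -1.4]
opening: 0.0434
```

```bash
python3 - <<'E'
from h import *
s=robot.get_state();print(s["position"],s["force"],s["opening"])
for n in("wrist","scene"): cv2.imwrite(f"pics/{n}12.png",robot.camera(n)[:,:,::-1])
o=np.zeros((400,800,3),np.uint8)
for f,x0,y0,w,h,k,x,y in(("pics/wrist12.png",220,60,200,200,2.,0,0),("pics/scene12.png",130,150,90,80,4.4,402,0)):
  c=crop(f,x0,y0,w,h,k)[:400-y,:800-x];o[y:y+c.shape[0],x:x+c.shape[1]]=c
cv2.imwrite("pics/c7.png",o)
E
```

```text
[ 0.47353556 -0.31819724  0.21063479] [ 0.31230932  0.70992394 -1.37981649] 0.04341766869854796
```

View pics/c7.png

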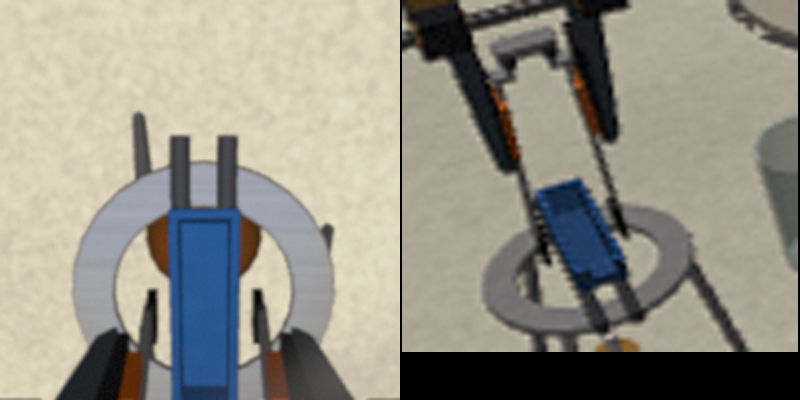

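Boat rests centred on the rods, jaws clear on both sides (gaps ≈ 15 px each). Lift off.

jog_arm:
  targets:
    - {"tx":0,"ty":0,"tz":-0.3,"spin":0,"hand":-0.055}
    - {"tx":0,"ty":0,"tz":-0.8,"spin":0,"hand":-0.055}
    - {"tx":0,"ty":0,"tz":-1.5,"spin":0,"hand":-0.055}
    - {"tx":0,"ty":0,"tz":-2.5,"spin":0,"hand":-0.055}
    - {"tx":0,"ty":0,"tz":-3.5,"spin":0,"hand":-0.055}
    - {"tx":0,"ty":0,"tz":-4.8,"spin":0,"hand":-0.06}
    - {"tx":0,"ty":0,"tz":-6.2,"spin":0,"hand":-0.066}
    - {"tx":0,"ty":0,"tz":-7.5,"spin":0,"hand":-0.066}
    - {"tx":0,"ty":0,"tz":-8,"spin":0,"hand":-0.066}
    - {"tx":0,"ty":0,"tz":-8,"spin":0,"hand":-0.066}

```text
clock: 23.2
position: [0.4738, -0.3184, 0.2916]
eef_rot: [[-0.997, -0.071, 0.001], [-0.071, 0.997, -0.001], [-0.001, -0.001, -1.0]]
force: [-0.5, -0.7, -1.7]
opening: 0.0427
```

```bash
python3 - <<'E'
from h import *
s=robot.get_state();print(s["position"],s["opening"]);plan(.595,.3428,.28,-13.45,s)
E
```

```text
[ 0.47382034 -0.3184054   0.29158138] 0.04269420312510612
tx ty tz -16.79 65.09 1.10 spin 0.3060 tool y ang 4.08 clock 23.2
```

jog_arm:
  targets:
    - {"tx":-0.2,"ty":1,"tz":0,"spin":0,"hand":-0.066}
    - {"tx":-0.8,"ty":3,"tz":0,"spin":0.01,"hand":-0.066}
    - {"tx":-1.7,"ty":6.5,"tz":0,"spin":0.03,"hand":-0.066}
    - {"tx":-2.7,"ty":10.5,"tz":0,"spin":0.05,"hand":-0.066}
    - {"tx":-3.7,"ty":14.5,"tz":0,"spin":0.07,"hand":-0.066}
    - {"tx":-4.7,"ty":18.5,"tz":0,"spin":0.09,"hand":-0.066}
    - {"tx":-5.7,"ty":22.5,"tz":0,"spin":0.11,"hand":-0.066}
    - {"tx":-6.7,"ty":26.5,"tz":0,"spin":0.13,"hand":-0.066}
    - {"tx":-7.7,"ty":30.5,"tz":0,"spin":0.15,"hand":-0.066}
    - {"tx":-8.7,"ty":34.5,"tz":0,"spin":0.17,"hand":-0.066}

```text
clock: 24.2
position: [0.5351, 0.0344, 0.29]
eef_rot: [[-0.995, 0.099, -0.001], [0.099, 0.995, 0.0], [0.001, 0.0, -1.0]]
force: [0.6, 0.2, -1.0]
opening: 0.0426
```

jog_arm:
  targets:
    - {"tx":-0.5,"ty":4,"tz":0.1,"spin":0.02,"hand":-0.066}
    - {"tx":-1,"ty":8,"tz":0.2,"spin":0.04,"hand":-0.066}
    - {"tx":-1.5,"ty":12,"tz":0.3,"spin":0.06,"hand":-0.066}
    - {"tx":-2,"ty":16,"tz":0.5,"spin":0.08,"hand":-0.066}
    - {"tx":-2.4,"ty":20,"tz":0.6,"spin":0.1,"hand":-0.066}
    - {"tx":-2.7,"ty":23.5,"tz":0.8,"spin":0.11,"hand":-0.066}
    - {"tx":-2.9,"ty":26.5,"tz":1,"spin":0.12,"hand":-0.066}
    - {"tx":-3,"ty":28.5,"tz":1,"spin":0.136,"hand":-0.066}
    - {"tx":-3,"ty":29,"tz":1,"spin":0.136,"hand":-0.066}
    - {"tx":-3,"ty":29,"tz":1,"spin":0.136,"hand":-0.066}

```text
clock: 25.2
position: [0.5935, 0.3183, 0.2798]
eef_rot: [[-0.973, 0.231, -0.001], [0.231, 0.973, -0.001], [0.001, -0.001, -1.0]]
force: [-1.2, -0.5, -0.1]
opening: 0.0426
```

```bash
python3 - <<'E'
from h import *
s=robot.get_state();print(s["position"],s["opening"]);plan(.5952,.3427,.14,-13.45,s)
E
```

```text
[0.59349454 0.31831507 0.27980802] 0.04258295709961105
tx ty tz 0.38 2.42 13.98 spin 0.0014 tool y ang -13.37 clock 25.2
```

jog_arm:
  targets:
    - {"tx":0.2,"ty":0.8,"tz":0,"spin":0,"hand":-0.066}
    - {"tx":0.3,"ty":1.8,"tz":1,"spin":0,"hand":-0.066}
    - {"tx":0.4,"ty":2.4,"tz":3,"spin":0,"hand":-0.066}
    - {"tx":0.4,"ty":2.4,"tz":5.5,"spin":0,"hand":-0.066}
    - {"tx":0.4,"ty":2.4,"tz":8,"spin":0,"hand":-0.066}
    - {"tx":0.4,"ty":2.4,"tz":10.5,"spin":0,"hand":-0.066}
    - {"tx":0.4,"ty":2.4,"tz":12.5,"spin":0,"hand":-0.066}
    - {"tx":0.4,"ty":2.4,"tz":13.5,"spin":0,"hand":-0.066}
    - {"tx":0.4,"ty":2.4,"tz":13.9,"spin":0,"hand":-0.066}
    - {"tx":0.4,"ty":2.4,"tz":13.9,"spin":0,"hand":-0.066}

```text
clock: 26.2
position: [0.596, 0.3421, 0.1416]
eef_rot: [[-0.973, 0.233, -0.0], [0.233, 0.973, 0.0], [0.0, 0.0, -1.0]]
force: [-1.0, 0.8, -0.4]
opening: 0.0429
```

```bash
python3 - <<'E'
from h import *
s=robot.get_state();print(s["position"],s["opening"]);plan(.5952,.3427,.0795,-13.45,s)
for n in("wrist","scene"): cv2.imwrite(f"pics/{n}13.png",robot.camera(n)[:,:,::-1])
o=np.zeros((480,800,3),np.uint8)
for f,x0,y0,w,h,k,x,y in(("pics/wrist13.png",240,100,160,190,2.5,0,0),("pics/scene13.png",380,130,80,90,5,402,0)):
  c=crop(f,x0,y0,w,h,k)[:480-y,:800-x];o[y:y+c.shape[0],x:x+c.shape[1]]=c
cv2.imwrite("pics/c8.png",o)
E
```

```text
[0.59602562 0.34205818 0.14161835] 0.04288965913843479
tx ty tz 0.10 0.04 6.21 spin -0.0002 tool y ang -13.46 clock 26.2
```

View pics/c8.png

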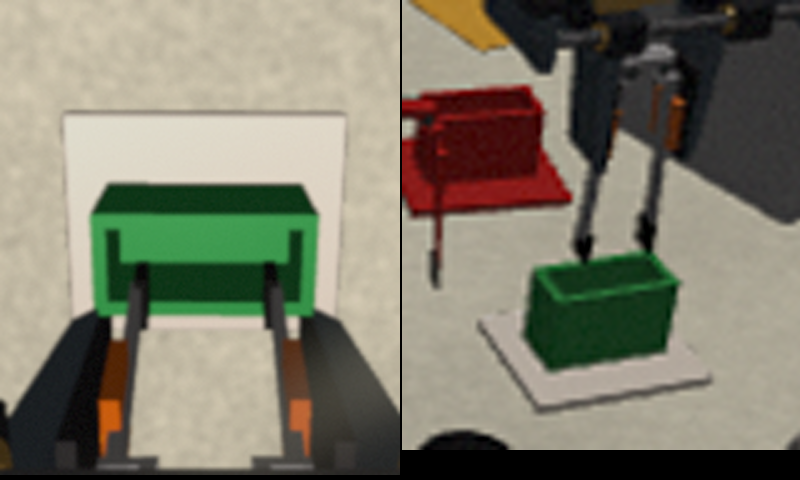

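Jaws (columns 140/272, mid 206) are centred over the pocket (93–317, mid 205), upright. Insert.

jog_arm:
  targets:
    - {"tx":0.1,"ty":0,"tz":0.5,"spin":0,"hand":-0.066}
    - {"tx":0.1,"ty":0,"tz":1.3,"spin":0,"hand":-0.066}
    - {"tx":0.1,"ty":0,"tz":2.3,"spin":0,"hand":-0.066}
    - {"tx":0.1,"ty":0,"tz":3.3,"spin":0,"hand":-0.066}
    - {"tx":0.1,"ty":0,"tz":4.3,"spin":0,"hand":-0.066}
    - {"tx":0.1,"ty":0,"tz":5.1,"spin":0,"hand":-0.066}
    - {"tx":0.1,"ty":0,"tz":5.6,"spin":0,"hand":-0.066}
    - {"tx":0.1,"ty":0,"tz":5.9,"spin":0,"hand":-0.066}
    - {"tx":0.1,"ty":0,"tz":6,"spin":0,"hand":-0.066}
    - {"tx":0.1,"ty":0,"tz":6,"spin":0,"hand":-0.066}

```text
clock: 27.3
position: [0.5951, 0.3423, 0.0818]
eef_rot: [[-0.973, 0.233, 0.0], [0.233, 0.973, 0.0], [-0.0, 0.0, -1.0]]
force: [-0.4, 0.2, -0.3]
opening: 0.0428
```

jog_arm:
  targets:
    - {"tx":0,"ty":0,"tz":0.05,"spin":0,"hand":-0.066}
    - {"tx":0,"ty":0,"tz":0.1,"spin":0,"hand":-0.066}
    - {"tx":0,"ty":0,"tz":0.1,"spin":0,"hand":-0.066}
    - {"tx":0,"ty":0,"tz":0.1,"spin":0,"hand":-0.066}
    - {"tx":0,"ty":0,"tz":0.1,"spin":0,"hand":-0.066}
    - {"tx":0,"ty":0,"tz":0.1,"spin":0,"hand":-0.066}
    - {"tx":0,"ty":0,"tz":0.1,"spin":0,"hand":-0.066}
    - {"tx":0,"ty":0,"tz":0.1,"spin":0,"hand":-0.066}
    - {"tx":0,"ty":0,"tz":0.1,"spin":0,"hand":-0.066}
    - {"tx":0,"ty":0,"tz":0.1,"spin":0,"hand":-0.066}

```text
clock: 28.3
position: [0.5949, 0.3422, 0.0806]
eef_rot: [[-0.973, 0.233, -0.0], [0.233, 0.973, -0.0], [0.0, -0.0, -1.0]]
force: [0.4, 0.3, -0.6]
opening: 0.0427
```

jog_arm:
  targets:
    - {"tx":0,"ty":0,"tz":0.03,"spin":0,"hand":-0.066}
    - {"tx":0,"ty":0,"tz":0.06,"spin":0,"hand":-0.066}
    - {"tx":0,"ty":0,"tz":0.08,"spin":0,"hand":-0.066}
    - {"tx":0,"ty":0,"tz":0.1,"spin":0,"hand":-0.066}
    - {"tx":0,"ty":0,"tz":0.1,"spin":0,"hand":-0.066}
    - {"tx":0,"ty":0,"tz":0.1,"spin":0,"hand":-0.066}
    - {"tx":0,"ty":0,"tz":0.1,"spin":0,"hand":-0.066}
    - {"tx":0,"ty":0,"tz":0.1,"spin":0,"hand":-0.066}
    - {"tx":0,"ty":0,"tz":0.1,"spin":0,"hand":-0.066}
    - {"tx":0,"ty":0,"tz":0.1,"spin":0,"hand":-0.066}

```text
clock: 29.3
position: [0.5951, 0.3423, 0.0798]
eef_rot: [[-0.973, 0.233, 0.0], [0.233, 0.973, 0.0], [-0.0, 0.0, -1.0]]
force: [-0.6, 0.3, 5.1]
opening: 0.043
```

Floor contact (+5 N) at z = 0.0798, matching the original grasp height. Release.

jog_arm:
  targets:
    - {"tx":0,"ty":0,"tz":-0.02,"spin":0,"hand":-0.066}
    - {"tx":0,"ty":0,"tz":-0.02,"spin":0,"hand":-0.03}
    - {"tx":0,"ty":0,"tz":-0.02,"spin":0,"hand":0}
    - {"tx":0,"ty":0,"tz":-0.02,"spin":0,"hand":0.1}
    - {"tx":0,"ty":0,"tz":-0.02,"spin":0,"hand":0.3}
    - {"tx":0,"ty":0,"tz":-0.02,"spin":0,"hand":0.6}
    - {"tx":0,"ty":0,"tz":-0.02,"spin":0,"hand":1}
    - {"tx":0,"ty":0,"tz":-0.02,"spin":0,"hand":1}
    - {"tx":0,"ty":0,"tz":-0.02,"spin":0,"hand":1}
    - {"tx":0,"ty":0,"tz":-0.02,"spin":0,"hand":1}

```text
clock: 30.3
position: [0.5949, 0.3422, 0.0798]
eef_rot: [[-0.973, 0.233, -0.0], [0.233, 0.973, -0.0], [0.0, -0.0, -1.0]]
force: [-0.4, -0.4, -0.0]
opening: 0.0911
```

jog_arm:
  targets:
    - {"tx":0,"ty":0,"tz":-0.5,"spin":0,"hand":1}
    - {"tx":0,"ty":0,"tz":-1.5,"spin":0,"hand":1}
    - {"tx":0,"ty":0,"tz":-3,"spin":0,"hand":1}
    - {"tx":0,"ty":0,"tz":-5,"spin":0,"hand":1}
    - {"tx":0,"ty":0,"tz":-8,"spin":0,"hand":1}
    - {"tx":0,"ty":0,"tz":-11,"spin":0,"hand":1}
    - {"tx":0,"ty":0,"tz":-14,"spin":0,"hand":1}
    - {"tx":0,"ty":0,"tz":-17,"spin":0,"hand":1}
    - {"tx":0,"ty":0,"tz":-19,"spin":0,"hand":1}
    - {"tx":0,"ty":0,"tz":-19,"spin":0,"hand":1}

```text
clock: 31.3
position: [0.5962, 0.3429, 0.2748]
eef_rot: [[-0.973, 0.233, 0.006], [0.233, 0.973, 0.003], [-0.005, 0.004, -1.0]]
force: [0.4, -0.4, 0.3]
opening: 0.091
```

```bash
python3 - <<'E'
from h import *
s=robot.get_state();print(s["position"],s["opening"],s["force"],s["clock"])
for n in("scene","side"): cv2.imwrite(f"pics/{n}14.png",robot.camera(n)[:,:,::-1])
o=np.zeros((600,800,3),np.uint8)
for f,x0,y0,w,h,k,x,y in(("pics/scene14.png",130,140,330,190,2.4,0,0),("pics/side14.png",300,120,50,35,4,0,458),("pics/side14.png",300,240,60,72,1.9,210,458),("pics/scene14.png",140,180,70,30,4.6,330,458)):
  c=crop(f,x0,y0,w,h,k)[:600-y,:800-x];o[y:y+c.shape[0],x:x+c.shape[1]]=c
cv2.imwrite("pics/c9.png",o)
E
```

```text
[0.5961704  0.34286117 0.27483226] 0.09099774788019019 [ 0.41690465 -0.39794766  0.31226518] 31.3
```

View pics/c9.png

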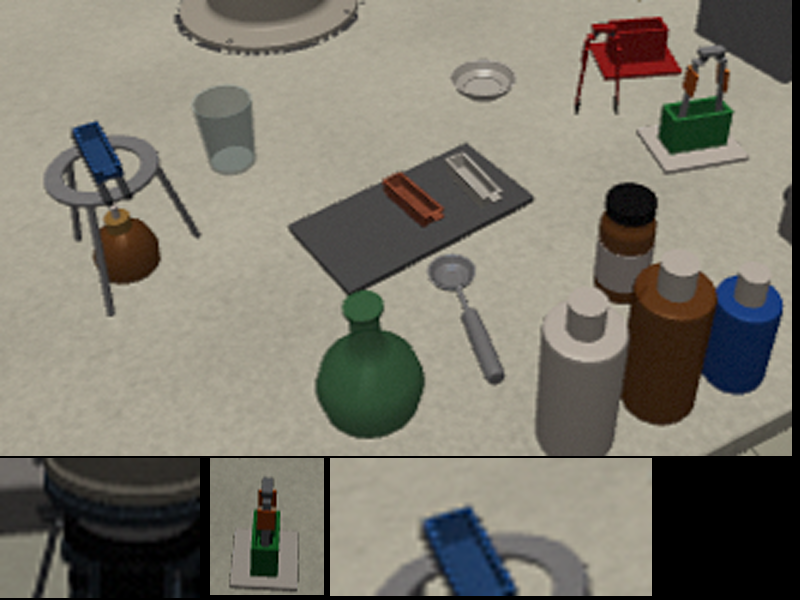

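Boat lies on the two rods, tongs stand upright in the pocket, everything else is where it was, and the gripper is clear. Handing in.

```bash
python3 -c "
from rig import robot
print(robot.close_job(),robot.get_state()['clock'])"
```

```text
the job is handed in; nothing more can be done
the job is handed in; nothing more can be done
```

The job is handed in after about 31 s of the 64 s allowed. I took the tongs from their stand, lifted the blue boat off the tile with them, set it on the tripod rods, and put the tongs back in the pocket.

- **Boat:** I set it down until about 6 N of contact showed, then let the plates out to 43 mm. The wrist picture right after showed it centred across the rods and parallel to them, with the jaws clear on both sides. The last scene picture shows it lying on both rods.
- **Tongs:** They touched the pocket floor at the height where I first gripped them, and the last scene and side pictures show them upright.
- **Everything else:** The other boats, the bystanders and the red look-alikes look unmoved, and the gripper was open and about 65 mm above the tongs at hand-in.
- **Disagreements:** Triangulated rod heights read 133–137 mm against the stated 139 mm; the contact height (TCP at about 0.211 m) matched 139 mm. Two estimates of the tripod centre differed by about 3 mm along the rods, so the boat's centring that way is only known to a few millimetres.
- **Failed check:** In the last side picture the arm hid the tripod, so the boat's final rest was confirmed from the scene camera only.

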